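# Jack up the hinged plinth and hold it

## Robot

A 6-joint arm with a two-finger parallel gripper is mounted at the origin on a cart in front of the work surface, level with it; the furniture and walls round the work are solid. World frame = base frame: x ahead of the robot, y to its left, z up, the work surface at z = 0. Lengths are in mm, angles in rad, forces in N, time in s.
With the tool pointing down it reaches from about 325 to 925 mm from the base axis. Payload 3.1 kg.
Tool frame: the origin (TCP) lies midway between the tips of the shut fingers; the grasp point (between the pads) lies 19 mm behind it; z points along the fingers, y is the line along which they close (so a half turn about z gives the same grasp; the last joint's range is limited). The gripper opens to 85 mm and grips with 20 to 120 N. Pads are 22 mm wide; open, the fingers measure 114 mm over their backs; the gripper's body (76 mm by 85 mm) begins 54 mm behind the grasp point. The pads swing forward as they close: fully open they stand 13 mm farther back than shut.
Start: joints at [-1.369, 0.217, 1.613, -0, 1.311, -0.112], TCP at [192.943, -594.485, 231.3] pointing down, gripper open.
Joint ranges: [-2.75, 2.75], [-0.78, 2.1], [0.31, 2.55], [-1.13, 4.27], [0.13, 2.63], [-2.58, 2.58]. Speed limits (rad/s): [2.79, 2.79, 3.14, 3.14, 3.14, 3.14].

## Interface

Orientations are given as [roll, pitch, yaw] about the fixed x, y, z axes, in that order (R = Rz(yaw) Ry(pitch) Rx(roll)).
In Python, from rig import ctrl, get_image, camera_params gives the robot as it stands.
- The arm moves only by the tool play_rows, never from a script. Its argument "targets" is a list of rows, each a list of 7 numbers: the closure, from 0 (fully open) to 1 (shut), then the shift along the world's x, y, z in mm, then the turn, a rotation vector about the world's x, y, z in rad. A call has 1 to 20 rows; each row is the pose to reach, as a shift and turn from the pose commanded when the call began; what a row does not reach only later rows make up. A row lasts 1/8 s, in which the tool goes at most 62.5 mm and 10.7 degrees, less where a joint would pass 70% of its speed; a pose out of reach is approached as far as the arm can. A call with a gripper value outside its range is refused whole. The fingers move at their own pace and stop on an object; "squeeze" is the grip in N (left out, the last holds). Time passes only in rows, so rows that repeat a pose let the fingers close. It gives the time, the measured TCP pose, the force, the opening and the grip force at its end, in the units of the state.
- ctrl.state(): the state, without advancing time (a new reading comes with each control period).
- get_image(name): name is "scene" or "top" or "wrist"; returns (picture, depth): 400x640x3 uint8, red, green, blue; 400x640 float32, mm along the optical axis (not along the pixel's ray), 0 where there is no reading.
- camera_params(name): a dict with "mtx" (3x3 intrinsics, pixels), "origin" and "rotation" of the camera in the world. Camera axes: x right, y up, looking along -z (the intrinsics and any distortion apply to the point x, -y, -z); pixel columns grow to the right and rows downward; lengths in mm; the calibration is good to about 2 mm. The wrist camera is an equidistant fisheye: a pixel r from the principal point sees the ray r / f radians off the axis. A picture is of the moment at which its call begins: read the wrist's pose just before it. camera_params takes no time and is no camera call; for the wrist camera it gives the pose at the moment of the call.
- ctrl.close_job(): hands the job in; it is judged then, once.
The state is a dict: "clock": time; "joint_positions": joint angles; "joint_velocities": joint speeds; "joint_torque": joint torques, N m; "ee_pos": TCP position; "tcp_rot": TCP orientation; "wrist_force": force on the tool from outside, world axes, zero at the start; "wrist_torque": the same for the moment, N m; "width": opening from 0.0 (shut) to 1.0 (fully open); "grasp_force": force on a finger pad.
Only numpy, scipy, OpenCV 4.12 (cv2) and the standard library are available. Lean on these libraries where they do the work, as an engineer would, in place of code of your own. Each camera call takes 0.05 s, during which the arm holds its last target. There are 200 camera calls.

## Task

Set the small lever jack on the table with its saddle squarely under the marked lift point at the front of the hinged plinth (the round-ended tongue with a boss on top, not the square one) and let go of it. Give its handle one full trial stroke, let it come all the way back up, then press it fully down again and finish while still holding it down, the plinth raised on the saddle. Lift the plinth with the jack alone, keep your hand off it, and do not disturb the case standing on it or the tin and the weight next to it.

Things in the scene. Friction and masses are not known exactly. Their poses are not given: they have to be found in the camera images.
- jack: loose lever jack, 0.7 kg: flat base plate 180 x 56 x 8 mm; origin at the centre of its underside, x along the plate towards the saddle (at x = +62 mm, on a 40 mm wide column), z up. From x = -24 to +38 mm two upright cheeks, 34 mm over their outer faces (along y), tops at z = 57 mm; between them the handle pivots at x = +26, z = 46 mm, leaning up and back (-x) by 0.36 rad
- jack_grip (a point): point mid-way between the jack's two cheeks at x = -4 mm, z = 40 mm in the jack's frame: here the cheeks can be gripped across their 34 mm from above (leave the fingertips above the 8 mm base plate); 66 mm behind the saddle's axis. Axes as the jack's
- saddle_top (a point): centre of the top face of the jack's round saddle, 30 mm across; 62 mm above the table when down; rises 75 mm per rad of handle, 30 mm in all
- handle_pad (a point): centre of the top face of the flat rubber-covered pad (36 x 30 x 10 mm) at the handle's free end, 111 mm from the pivot; at first about 76 mm behind the jack's origin and 90 mm above the table, about 44 mm lower when fully pressed. Press here from above, about 4 to 8 N with the load
- handle (a joint): angle of the jack's handle in rad: 0 = up (a spring brings it back there when let go), 0.40 = fully down at its stop
- stand: fixed frame of the hinged plinth; origin on the table under the middle of the deck's front edge, x to its back, y to the left. Its deck (160 mm wide, 138 mm deep, top at 83 mm) is hinged at the back and rests on front posts at y = +-66 mm; the space between them is open. From the deck's front stick the round-ended lifting tongue at y = +40 mm and a plain square one at y = -42 mm. Bring the jack in from the front
- lift_pad (a point): centre of the underside of the round rubber pad (32 mm across) below the lifting tongue, at x = -25, y = +40 mm in the stand's frame and 70 mm above the table with the deck down, about 91 mm when fully jacked up; tongue 9 mm thick, 44 mm wide, reaching 22 mm ahead of this point, with a boss to 88 mm height
- case_foot (a point): centre of the underside of the closed wooden weight case (82 x 118 x 48 mm, 0.4 kg) that stands loose on the deck
- case_place (a point): point on top of the deck where the case stands
- tin_mid (a point): centre, half-way up, of a loose round tin (50 mm across, 34 mm high) beside the left side of the plinth
- weight_mid (a point): centre, half-way up, of a loose knobbed weight (28 mm across, 38 mm high) just under or beside the square tongue, near the front right corner of the plinth

How it is judged (in metres and radians):
On the way, in this order (a step that is already met when the one before it is completed fails the run):
1. the jack stands on the table, let go, handle up, saddle under the lift pad (horizontal distance between saddle_top and lift_pad below 0.009 m and contact force between the fingers and jack below 0.2 N and height (world z) of jack below 0.003 m and value of joint handle below 0.05 rad and height (world z) of lift_pad below 0.072 m), for 0.2 s.
2. trial stroke: handle down, deck lifted by the saddle (value of joint handle above 0.35 rad and height (world z) of lift_pad above 0.086 m and contact force between jack and stand above 1 N), for 0.1 s.
3. handle back up, deck down again (value of joint handle below 0.05 rad and height (world z) of lift_pad below 0.072 m), for 0.1 s.
At the end, for the whole second after the job is handed in: Fingers hold the handle down (over 0.36 rad, 1.5 N); jack flat and still, saddle within 12 mm of the lift pad's centre, carrying the deck with the pad above 87 mm; robot off the plinth; case within 15 mm of its place, tin and weight within 15 mm of where they stood (value of joint handle above 0.36 rad and height (world z) of lift_pad above 0.087 m and horizontal distance between saddle_top and lift_pad below 0.012 m and contact force between jack and stand above 1.5 N and contact force between the fingers and jack above 1.5 N and contact force between each of the arm, the fingers and stand below 0.2 N and height (world z) of jack below 0.003 m and angle between jack's own z axis and vertical below 0.05 rad and linear speed of jack below 0.02 m/s and distance between case_foot and case_place below 0.015 m and distance of each of tin_mid, weight_mid from where it was at the start of the episode below 0.015 m); the arm keeps its last pose, push and grip.
It fails at once if the robot pushes or lifts the plinth itself (contact force between any of the fingers, the arm and stand above 3 N).
It fails at once if the case slides on the deck (distance between case_foot and case_place above 0.02 m).
It fails at once if tin or weight disturbed (distance of any of tin_mid, weight_mid from where it was at the start of the episode above 0.02 m).
It also fails if it takes over 54 s, if anything falls off the work surface, if the arm or the gripper's body presses on something with over 40 N, if the wrist force passes 120 N, or if a joint passes its speed limit or range.

## Working session

There is one attempt and no reset: what is moved stays moved. The work goes in short steps, Python scripts to look and compute and a tool call to move; the robot and the scene stay as the last step left them, time stands still between calls to the robot, and variables do not carry over. Pictures are saved under pics/ and viewed, at most 10 in all, crops included, and the job is handed in when it is done.

Besides the shell and the picture viewer there is one more tool, called after "Call:" by a JSON object that holds its "method" and its "body". play_rows: Moves the arm, as the interface text tells. Its arguments: {"type":"object","properties":{"targets":{"type":"array","items":{"type":"array","items":{"type":"number"}}},"squeeze":{"type":"number"}},"required":["targets"]}

```bash
mkdir -p pics; ls
cat > h.py <<'E'
import numpy as np, cv2
from rig import ctrl, get_image, camera_params
def grab(n):
    p=camera_params(n); im,d=get_image(n); np.savez(f'{n}.npz',im=im,d=d,**{k:np.array(p[k]) for k in('mtx','origin','rotation')}); return im,d,p
def cloud(d,p):
    K=np.array(p['mtx']);v,u=np.mgrid[:d.shape[0],:d.shape[1]]
    c=np.stack([(u-K[0,2])/K[0,0]*d,-(v-K[1,2])/K[1,1]*d,-d],-1)
    return c@np.array(p['rotation']).T+np.array(p['origin'])
def ray(p,u,v,z):
    K=np.array(p['mtx']);r=np.array(p['rotation'])@np.array([(u-K[0,2])/K[0,0],-(v-K[1,2])/K[1,1],-1])
    o=np.array(p['origin']);return o+r*(z-o[2])/r[2]
E
python3 - <<'E'
from h import *
for n in('scene','top'):
    im,d,p=grab(n); cv2.imwrite(f'pics/{n}0.png',im[:,:,::-1]); print(n,{k:p[k] for k in p})
E
```

```text
pics
scene {'mtx': array([[401.73232814,   0.        , 308.94984672],
       [  0.        , 401.73232814, 196.34006651],
       [  0.        ,   0.        ,   1.        ]]), 'origin': array([ 337.62425972, -336.79875087,  696.87956952]), 'rotation': array([ 0.7742903 ,  0.0138145 , -0.45009886])}
top {'mtx': array([[367.62457872,   0.        , 320.90034696],
       [  0.        , 367.62457872, 199.36884427],
       [  0.        ,   0.        ,   1.        ]]), 'origin': array([422.32552031, 189.83699639, 918.53241078]), 'rotation': array([ 0.19579925,  0.01729686, -1.57922456])}
```

Run:
```python
s=open('h.py').read()
s=s.replace("def grab(n):\n    p=camera_params(n);","from scipy.spatial.transform import Rotation as Ro\ndef par(n):\n    p=dict(camera_params(n)); r=np.array(p['rotation']); p['rotation']=r if r.shape==(3,3) else Ro.from_euler('xyz',r).as_matrix(); return p\ndef grab(n):\n    p=par(n);")
open('h.py','w').write(s)
```

```text
(no output)
```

View pics/scene0.png

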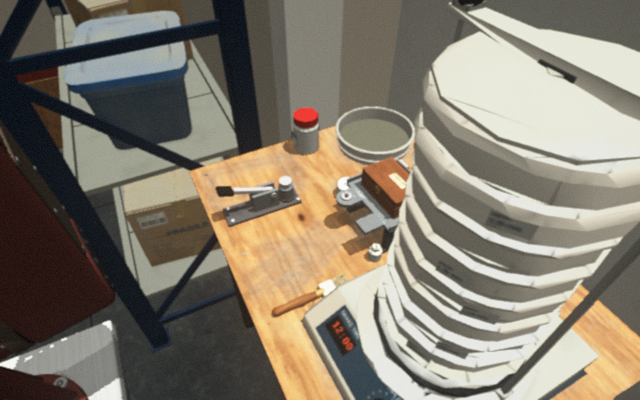

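View pics/top0.png

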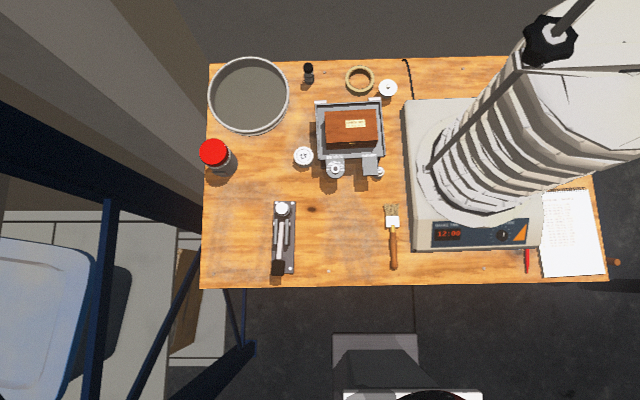

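The top view shows the jack at about (283,238), saddle at (282,208) and pad at (278,268). The round tongue's boss is at (336,169), the square tongue at (371,165), the tin at (303,156), and the weight at (379,172). I'll zoom in and measure.

Run:
```python
from h import *
im,d,p=grab('top'); c=cloud(d,p)
a=im[85:285,255:400]; cv2.imwrite('pics/crop1.png',cv2.resize(a[:,:,::-1],None,fx=4,fy=4,interpolation=cv2.INTER_CUBIC)[:600] if 0 else cv2.resize(a[:,:,::-1],None,fx=3,fy=3,interpolation=cv2.INTER_CUBIC))
for n,u,v in[('saddle',282,208),('pad',278,268),('boss',336,169),('sq',371,165),('tin',303,156),('deck',320,150),('table',310,230),('weight',379,173)]: print(n,c[v,u].round(1))
z=c[:,:,2]
# jack base: points z in 4..13 near jack
m=(z>4)&(z<14)&(c[:,:,0]>150)&(c[:,:,0]<480);mm=np.zeros_like(m);mm[195:280,262:302]=1
q=c[m&mm];print('base n',len(q),cv2.minAreaRect(q[:,:2].astype(np.float32)))
mm[:]=0;mm[195:285,262:302]=1
s=c[mm&(z>56)&(z<68)];print('z~62',len(s),s.mean(0).round(1))
mm[:]=0;mm[90:180,305:392]=1
q=c[mm&(z>76)&(z<86)];print('deck',len(q),cv2.minAreaRect(q[:,:2].astype(np.float32)),q.min(0),q.max(0))
```

```text
saddle [572.3 295.3  63.8]
pad [432.6 299.6  88.2]
boss [658.2 167.   91.6]
sq [668.5  84.5  85.8]
tin [710.3 247.9  31.8]
deck [708.4 204.   82. ]
table [526.6 232.1   1.2]
weight [662.4  59.2  35.8]
base n 322 ((443.45611572265625, 307.6453552246094), (68.2925033569336, 72.36083221435547), 89.54518127441406)
z~62 326 [536.5 299.2  60.2]
deck 1919 ((741.0966186523438, 134.22970581054688), (199.8100128173828, 156.56736755371094), 3.673027992248535) [638.97047736  52.58722406  76.08654352] [841.75503388 217.85904881  85.9993703 ]
```

View pics/crop1.png

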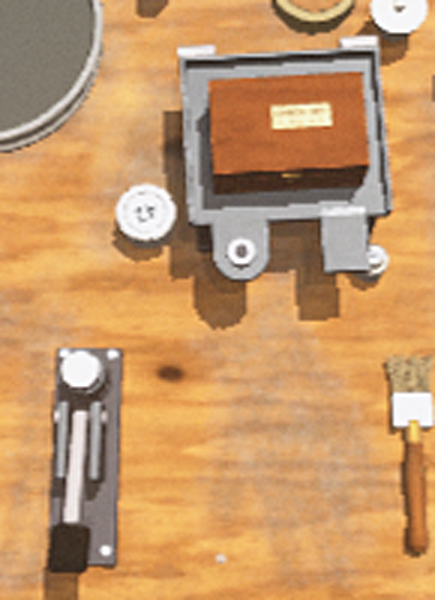

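Run:
```python
from h import *
im,d,p=grab('top')
R=lambda x,y,z:ray(p,255+(x-1)/3,85+(y-1)/3,z)[:2]
def ang(a,b): v=b-a; return np.arctan2(v[1],v[0])
# stand
print('boss z88',R(240,250,88)); 
fl,fr,bl,br=R(190,222,83),R(390,213,83),R(180,52,83),R(379,50,83)
print('deck corners',fl,fr,bl,br,'w',np.linalg.norm(fl-fr),'yaw front',ang(fr,fl)-np.pi/2,'sides',ang(fl,bl),ang(fr,br))
print('jack saddle z62',R(82,369,62),'pad z90',R(68,546,88),'yaw',ang(R(68,546,88),R(82,369,62)))
print('base right edge',R(123,349,8),R(117,566,8),ang(R(117,566,8),R(123,349,8)))
print('bolts',[R(*b,9).round(1) for b in((65,355),(114,353),(106,551))],ang(R(106,551,9),R(114,353,9)))
print('cheeks',R(61,440,57),R(96,440,57))
print('FL base',R(56,350,8))
# HSV edges of saddle
g=cv2.cvtColor(im,cv2.COLOR_RGB2HSV); m=((g[:,:,2]>190)&(g[:,:,1]<50)).astype(np.uint8)
n,l,s,ce=cv2.connectedComponentsWithStats(m)
for i in range(1,n):
    if s[i,4]>15 and 255<ce[i,0]<400 and 85<ce[i,1]<285: print(ce[i],s[i])
s=ctrl.state();print(s)
```

```text
boss z88 [661.69337896 169.94555287]
deck corners [686.59803557 208.93808027] [691.80447713  51.12361342] [831.22816811 216.0991981 ] [830.24481877  54.21875797] w 157.9003260967045 yaw front 0.0329789404166847 sides 0.04947291624446221 0.022353520418847146
jack saddle z62 [573.40423474 295.57107812] pad z90 [435.53590346 301.14900288] yaw -0.04043629330251516
base right edge [599.62941697 267.85271228] [420.51292183 271.83659152] -0.022238166797230705
bolts [array([594.9, 316.6]), array([596.1, 275.3]), array([432.5, 280.8])] -0.033216266536863055
cheeks [517.91795927 312.00940004] [517.63396816 284.49772264]
FL base [599.43686815 324.39186018]
[387.49797571  87.1417004 ] [378  79  20  17 247]
[374.29787234  98.55319149] [368  97  13   5  47]
[320.72 101.9 ] [314 100  13   5  50]
[375.90909091 114.83636364] [365 105  15  24  55]
[356.86666667 123.75      ] [347 120  18   8  60]
[303.11428571 155.18214286] [294 146  20  19 280]
[368.5 154.5] [361 152  16   5  56]
[334.5        156.22727273] [326 154  18   5  66]
[335.75       165.85606061] [327 161  17  12 132]
[380.06666667 170.5777
[... 185 characters left out ...]
': 0.2, 'joint_positions': array([-1.36920130e+00,  2.17467141e-01,  1.61434452e+00,  7.73882987e-06,
        1.31131382e+00, -1.12180027e-01]), 'joint_velocities': array([-0.0001987 , -0.00108139, -0.00438031,  0.00051828, -0.00086982,
       -0.00091627]), 'joint_torque': array([ 1.42147626e-03, -3.96898556e+01, -3.03961980e+01, -3.20589550e-05,
        6.75023344e-03, -1.40641120e-05]), 'ee_pos': array([ 192.84072945, -593.97570491,  230.4542907 ]), 'tcp_rot': array([-3.14007030e+00, -1.79021692e-04,  3.13772927e-01]), 'wrist_force': array([ 0.34991583, -0.84673009,  0.03039284]), 'wrist_torque': array([0.04008025, 0.00276181, 0.00440264]), 'grasp_force': 0.0, 'width': 0.9958310469157612}
```

Run:
```python
from h import *
for n in('scene','top'):
    im,d,p=grab(n); c=cloud(d,p).reshape(-1,3)[d.ravel()>0]
    r=np.hypot(c[:,0],c[:,1]);a=np.arctan2(c[:,1],c[:,0])
    for lo in np.arange(-1.4,1.0,.2):
        k=(a>=lo)&(a<lo+.2)&(c[:,2]>60)&(c[:,2]<600)&(r>150)
        if k.sum()>5: i=np.argsort(r[k])[3]; print(n,round(lo,1),k.sum(),c[k][i].round(),r[k][i].round())
```

```text
scene -0.6 787 [ 589. -249.  117.] 640.0
scene -0.4 79641 [146. -36. 313.] 150.0
scene -0.2 20099 [149. -28. 271.] 151.0
scene -0.0 7015 [223.  36. 348.] 226.0
scene 0.2 4414 [217.  60. 347.] 225.0
scene 0.4 11314 [424. 287.  90.] 512.0
scene 0.6 9272 [418. 289.  89.] 508.0
scene 0.8 3117 [345. 537. 344.] 639.0
top -0.6 1161 [ 491. -213.   68.] 536.0
top -0.4 11636 [ 496. -102.   60.] 506.0
top -0.2 30801 [231. -12. 301.] 231.0
top -0.0 6643 [225.  36. 246.] 228.0
top 0.2 6289 [222.  52. 246.] 228.0
top 0.4 11737 [426. 288.  92.] 514.0
top 0.6 28026 [419. 290.  96.] 510.0
top 0.8 4103 [346. 538. 347.] 639.0
```

Run:
```python
from h import *
im,d,p=grab('top'); c=cloud(d,p)
for v in range(335,400,12): print([tuple(c[v,u].round().astype(int)) for u in range(335,500,25)])
im,d,p=grab('scene'); c=cloud(d,p).reshape(-1,3)[d.ravel()>0]
k=(c[:,2]>60)&(c[:,2]<900)&(c[:,0]<450)&(c[:,0]>100)&(abs(c[:,1])<350)
h,e=np.histogramdd(c[k][:,:3],bins=[np.arange(100,500,50),np.arange(-350,351,50),np.arange(0,901,150)])
for i in np.argwhere(h>30): print([int(e[j][i[j]]) for j in range(3)],int(h[tuple(i)]))
```

```text
[(np.int64(165), np.int64(161), np.int64(-700)), (np.int64(164), np.int64(57), np.int64(-700)), (np.int64(164), np.int64(-47), np.int64(-699)), (np.int64(164), np.int64(-150), np.int64(-694)), (np.int64(147), np.int64(-282), np.int64(-797)), (np.int64(146), np.int64(-393), np.int64(-801)), (np.int64(146), np.int64(-500), np.int64(-797))]
[(np.int64(119), np.int64(162), np.int64(-690)), (np.int64(118), np.int64(58), np.int64(-696)), (np.int64(118), np.int64(-44), np.int64(-692)), (np.int64(116), np.int64(-148), np.int64(-699)), (np.int64(96), np.int64(-279), np.int64(-801)), (np.int64(96), np.int64(-389), np.int64(-802)), (np.int64(96), np.int64(-496), np.int64(-798))]
[(np.int64(72), np.int64(163), np.int64(-696)), (np.int64(110), np.int64(74), np.int64(-517)), (np.int64(111), np.int64(-16), np.int64(-511)), (np.int64(110), np.int64(-107), np.int64(-513)), (np.int64(48), np.int64(-275), np.int64(-797)), (np.int64(47), np.int64(-384), np.int64(-800)), (np.int64(46), np.int64(-492), np.int64(-798))]
[(np.int64(26), np.int64(163), np.int64(-694)), (np.int64(111), np.int64(89), np.int64(
[... 526 characters left out ...]
4(-806)), (np.int64(-51), np.int64(-483), np.int64(-800))]
[(np.int64(-66), np.int64(165), np.int64(-698)), (np.int64(146), np.int64(118), np.int64(3)), (np.int64(144), np.int64(61), np.int64(-2)), (np.int64(223), np.int64(56), np.int64(261)), (np.int64(231), np.int64(22), np.int64(286)), (np.int64(144), np.int64(-111), np.int64(-1)), (np.int64(-98), np.int64(-477), np.int64(-797))]
[100, -50, 150] 535
[100, -50, 300] 309
[150, -100, 300] 417
[150, -50, 150] 745
[150, -50, 300] 3230
[200, -100, 300] 461
[200, -100, 450] 2206
[200, -50, 150] 491
[200, -50, 300] 4418
[200, -50, 450] 1120
[200, 0, 150] 128
[200, 0, 300] 817
[200, 0, 450] 341
[200, 50, 300] 144
[400, 250, 0] 101
[400, 300, 0] 77
```

Call:
{"method": "play_rows", "body": {"targets": [[0,-5,53,0,0,0,-0.04],[0,-11,106,0,0,0,-0.08],[0,-17,160,0,0,0,-0.12],[0,-22,214,0,0,0,-0.16],[0,-27,269,0,0,0,-0.2],[0,22,299,0,0,0,-0.24],[0,67,337,0,0,0,-0.28],[0,104,382,0,0,0,-0.32],[0,134,432,0,0,0,-0.344],[0,156,486,0,0,0,-0.344],[0,168,543,0,0,0,-0.344],[0,172,601,0,0,0,-0.344],[0,166,659,0,0,0,-0.344],[0,151,716,0,0,0,-0.344],[0,127,769,0,0,0,-0.344],[0,174,800,0,0,0,-0.344],[0,221,830,0,0,0,-0.344],[0,267,861,0,0,0,-0.344],[0,314,892,0,0,0,-0.344],[0,314,892,0,0,0,-0.344]]}}

```text
clock: 2.9
ee_pos: [509.1, 298.9, 229.4]
tcp_rot: [3.141, 0.002, -0.03]
wrist_force: [-0.7, -1.4, -0.4]
width: 0.999
grasp_force: 0.0
```

```bash
cat >> h.py <<'E'
def wray(p,u,v,z):
    K=p['mtx'];a=(u-K[0,2])/K[0,0];b=(v-K[1,2])/K[1,1];t=np.hypot(a,b);s=np.sin(t)/max(t,1e-9)
    r=p['rotation']@np.array([a*s,-b*s,-np.cos(t)]);o=np.array(p['origin']);return o+r*(z-o[2])/r[2]
E
python3 - <<'E'
from h import *
im,d,p=grab('wrist'); cv2.imwrite('pics/w1.png',im[:,:,::-1]); print(p,ctrl.state()['ee_pos'])
E
```

```text
{'mtx': array([[309.70691629,   0.        , 311.13106385],
       [  0.        , 309.70691629, 198.91896848],
       [  0.        ,   0.        ,   1.        ]]), 'origin': array([575.28093946, 296.96242356, 373.44355756]), 'rotation': array([[-0.02891615,  0.96502275,  0.26056659],
       [-0.99958103, -0.02824924, -0.00630502],
       [ 0.00127632, -0.26063973,  0.96543529]])} [507.43959882 297.94650935 229.83297596]
```

View pics/w1.png

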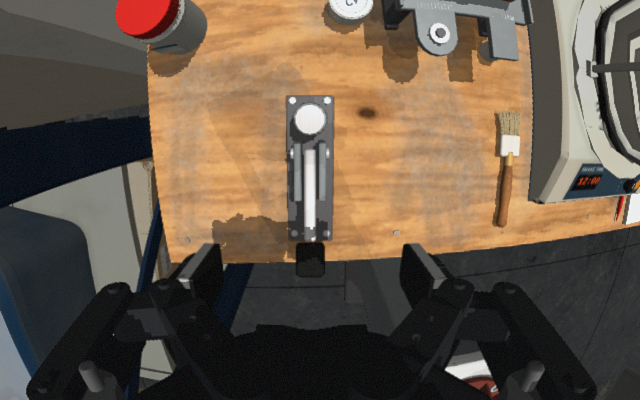

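The wrist view shows the saddle at (311,119), the base corners at (287,96), (335,96) and (332,240), and the boss of the round tongue at (440,33).

Run:
```python
from h import *
p=par('wrist'); R=lambda u,v,z:wray(p,u,v,z)[:2].round(1)
a=lambda q,r:round(float(np.arctan2(*(r-q)[::-1])),3)
print('saddle',R(311,119,62),'pad',R(310,260,86),a(R(310,260,86),R(311,119,62)))
FL,FR,BR,BL=R(287,96,8),R(335,96,8),R(332,240,8),R(288,240,8)
print(FL,FR,BR,BL,a(BR,FR),a(BL,FL),(FL+FR+BR+BL)/4)
print('cheeks',R(292,150,57),R(328,154,57),R(295,199,57),'boss',R(440,33,88))
d=np.load('wrist.npz')
```

```text
saddle [571.7 295.7] pad [430.6 300.8] -0.036
[599.6 322.7] [598.  266.9] [419.4 273.2] [421.1 329.4] -0.035 -0.038 [509.525 298.05 ]
cheeks [540.5 316.1] [535.2 279.2] [488.3 315.1] boss [659.3 168. ]
```

Call:
{"method": "play_rows", "body": {"targets": [[0,-1.5,0.5,-60,0,0,-0.005],[0,-1.5,0.5,-120,0,0,-0.005],[0,-1.5,0.5,-165,0,0,-0.005],[0,-1.5,0.5,-190,0,0,-0.005],[0,-1.5,0.5,-207,0,0,-0.005],[0,-1.5,0.5,-207,0,0,-0.005],[1,-1.5,0.5,-207,0,0,-0.005],[1,-1.5,0.5,-207,0,0,-0.005],[1,-1.5,0.5,-207,0,0,-0.005],[1,-1.5,0.5,-207,0,0,-0.005],[1,-1.5,0.5,-207,0,0,-0.005],[1,-1.5,0.5,-207,0,0,-0.005]], "squeeze": 50}}

```text
clock: 4.45
ee_pos: [506.8, 299.7, 26.0]
tcp_rot: [-3.139, -0.003, -0.036]
wrist_force: [-1.4, 5.4, 6.5]
width: 0.393
grasp_force: 52.2
```

Call:
{"method": "play_rows", "body": {"targets": [[1,0,0,8,0,0,0],[1,0,0,20,0,0,0],[1,4,-20,20,0,0,0.01],[1,10,-50,20,0,0,0.025],[1,17,-80,20,0,0,0.045],[1,24,-110,20,0,0,0.06],[1,29.5,-133,20,0,0,0.069],[1,29.5,-133,12,0,0,0.069],[1,29.5,-133,6,0,0,0.069],[1,29.5,-133,6,0,0,0.069]]}}

```text
clock: 5.7
ee_pos: [533.0, 165.3, 28.7]
tcp_rot: [3.141, 0.004, 0.035]
wrist_force: [0.1, 0.3, -9.1]
width: 0.388
grasp_force: 51.5
```

Run:
```python
from h import *
im,d,p=grab('wrist'); cv2.imwrite('pics/w2.png',cv2.resize(im[:250,150:550,::-1],None,fx=2,fy=2,interpolation=cv2.INTER_CUBIC)); print(ctrl.state()['ee_pos'])
im,d,p=grab('top'); cv2.imwrite('pics/t2.png',cv2.resize(im[130:270,270:400,::-1],None,fx=4,fy=4,interpolation=cv2.INTER_CUBIC))
```

```text
[533.67174093 165.51983623  29.34627888]
```

View pics/w2.png

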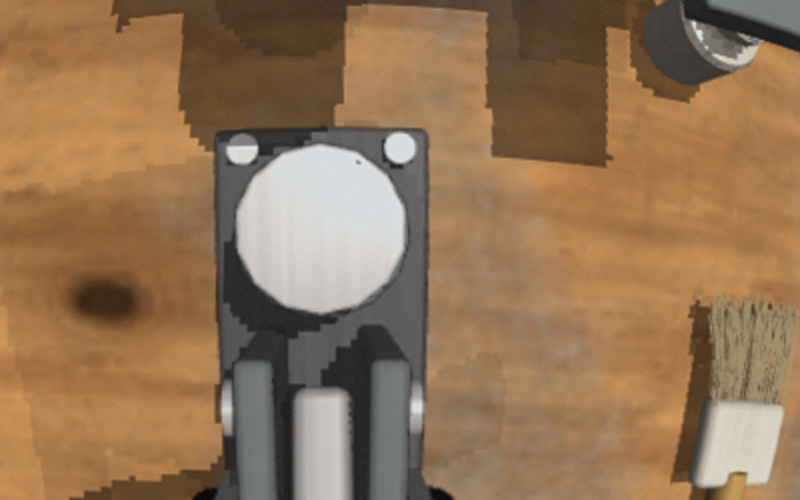

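The wrist view is too low to see the tongue. It shows the saddle at crop (321,229), which is full (310.5,114.5). Now the top view.

View pics/t2.png

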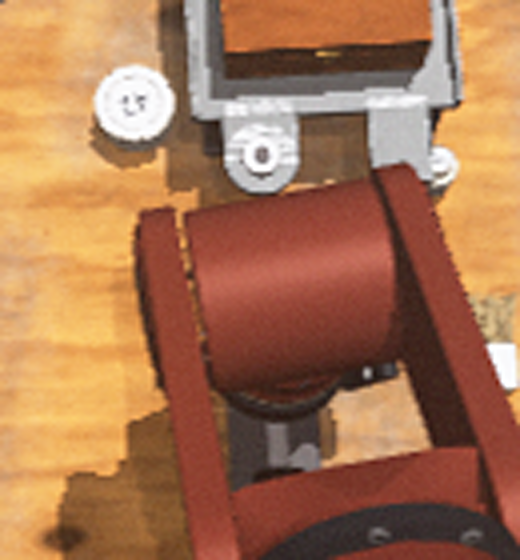

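Run:
```python
from h import *
p=par('wrist'); print('saddle wrist',wray(p,310.5,114.5,66).round(1), 'corners',wray(p,258.5,66,12).round(1),wray(p,363.5,66,12).round(1),'table knot',wray(p,202,150,0).round(1))
im,d,q=grab('top'); g=cv2.cvtColor(im,cv2.COLOR_RGB2HSV); m=((g[:,:,2]>190)&(g[:,:,1]<50)).astype(np.uint8)
n,l,s,ce=cv2.connectedComponentsWithStats(m)
for i in range(1,n):
    if s[i,4]>10 and 270<ce[i,0]<400 and 140<ce[i,1]<270: print(ce[i],s[i],ray(q,*ce[i],66).round(1))
```

```text
saddle wrist [601.4 168.   66. ] corners [627.2 196.   12. ] [629.1 141.5  12. ] table knot [580.9 231.    0. ]
[360.7869898  145.19132653] [317 105  68  71 784] [724.7 105.1  66. ]
[303.20833333 155.25347222] [294 146  20  19 288] [701.1 245.1  66. ]
[335.0619469  167.55752212] [326 159  19  19 226] [669.1 168.5  66. ]
[396.01612903 220.5483871 ] [392 216   8  11  62] [539.2  28.6  66. ]
```

Call:
{"method": "play_rows", "body": {"targets": [[1,0,0,-1.5,0,0,0],[1,10,0.2,-1.5,0,0,0],[1,20,0.4,-1.5,0,0,0],[1,30,0.5,-1.5,0,0,0],[1,40,0.7,-1.5,0,0,0],[1,50,0.9,-1.5,0,0,0],[1,58.5,1,-1.5,0,0,0],[1,58.5,1,-3,0,0,0],[1,58.5,1,-5.5,0,0,0],[1,58.5,1,-5.5,0,0,0]]}}

```text
clock: 7.1
ee_pos: [590.8, 165.7, 26.3]
tcp_rot: [3.14, 0.008, 0.035]
wrist_force: [-12.5, -3.5, 6.4]
width: 0.39
grasp_force: 53.5
```

Call:
{"method": "play_rows", "body": {"targets": [[1,-1,0,0,0,0,0],[0,-1,0,0,0,0,0],[0,-1,0,0,0,0,0],[0,-1,0,0,0,0,0],[0,-1,0,0,0,0,0],[0,-1,0,0,0,0,0],[0,-1,0,20,0,0,0],[0,-1,0,60,0,0,0],[0,-10,0,110,0,0,0],[0,-40,0,160,0,0,0],[0,-80,0,205,0,0,0],[0,-80,0,205,0,0,0]]}}

```text
clock: 8.6
ee_pos: [514.9, 166.9, 236.7]
tcp_rot: [-3.14, -0.011, 0.035]
wrist_force: [1.1, 0.4, 0.4]
width: 1.003
grasp_force: 0.0
```

Run:
```python
from h import *
im,d,p=grab('wrist'); cv2.imwrite('pics/w3.png',cv2.resize(im[:280,150:550,::-1],None,fx=2,fy=2,interpolation=cv2.INTER_CUBIC)); print(ctrl.state()['ee_pos'],p['origin'])
```

```text
[514.50681711 166.49415283 233.80315694] [579.18010032 168.7499611  381.59375884]
```

View pics/w3.png

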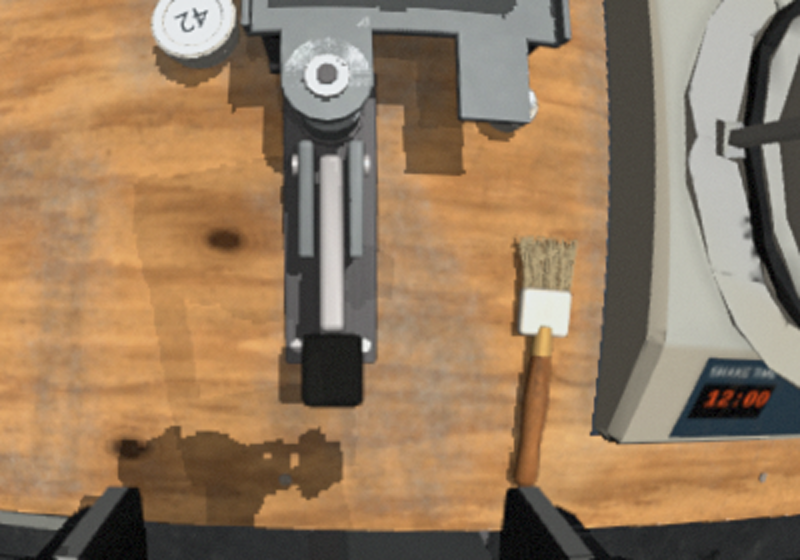

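The boss is at crop (326,74), the jack's rear base corners are at (285,361) and (377,361), the cheek tops run from x=299 to 363, and the pad is at (332,370). The tin and weight look untouched.

Run:
```python
from h import *
p=par('wrist'); R=lambda u,v,z:wray(p,150+u/2,v/2,z)[:2]
a=lambda q,r:float(np.arctan2(*(r-q)[::-1]))
BL,BR=R(285,361,8),R(377,361,8); yaw=a(BR,BL)-np.pi/2
print('rear',BL,BR,yaw,'right edge',a(BR,R(377,180,8)),'left',a(BL,R(286,180,8)))
ch=[R(299,142,57),R(363,142,57),R(299,255,57),R(363,255,57)]; print('cheeks',ch,'mean',np.mean(ch,0))
y=0.033;e=np.array([np.cos(y),np.sin(y)])
print('saddle from rear',(BL+BR)/2+152*e,'from cheeks',np.mean(ch,0)+55*e)
print('boss',R(326,74,88),'tongue L/R',R(284,77,79),R(372,77,79),'front',R(327,121,79),'pad',R(332,335,90),R(332,370,86))
```

```text
rear [505.4040519  188.74525799] [507.41181794 132.61569363] 0.0357549609087755 right edge 0.0454860968829258 left 0.02264114106904438
cheeks [array([630.32272128, 182.26060756]), array([631.5969571 , 149.56561132]), array([571.25554334, 180.27484083]), array([572.48413433, 147.33478695])] mean [601.41483901 164.85896166]
saddle from rear [658.32517843 165.69556546] from cheeks [656.38489423 166.67363226]
boss [659.19090949 169.63158086] tongue L/R [659.6018664  189.73366205] [661.21670104 147.57434838] front [637.71338655 168.3601437 ] pad [535.02139983 162.42362679] [517.33143936 161.68554113]
```

Call:
{"method": "play_rows", "body": {"targets": [[1,2,-2,-40,0,0,0],[1,4,-4.5,-85,0,0,0],[1,5.5,-4.5,-110,0,0,0],[1,5.5,-4.5,-125,0,0,0],[1,5.5,-4.5,-125,0,0,0],[1,5.5,-4.5,-125,0,0,0]], "squeeze": 40}}

```text
clock: 9.4
ee_pos: [520.0, 161.7, 105.7]
tcp_rot: [-3.141, -0.002, 0.034]
wrist_force: [-0.4, -0.6, 0.6]
width: -0.002
grasp_force: 0.0
```

Run:
```python
from h import *
im,d,p=grab('wrist'); cv2.imwrite('pics/w4.png',im[:,:,::-1]); s=ctrl.state();print(s['ee_pos'],s['width'],s['wrist_force'])
```

```text
[520.22776946 161.75700906 106.16542626] 0.0040087113739335515 [0.8919629  0.0297892  0.56708673]
```

View pics/w4.png

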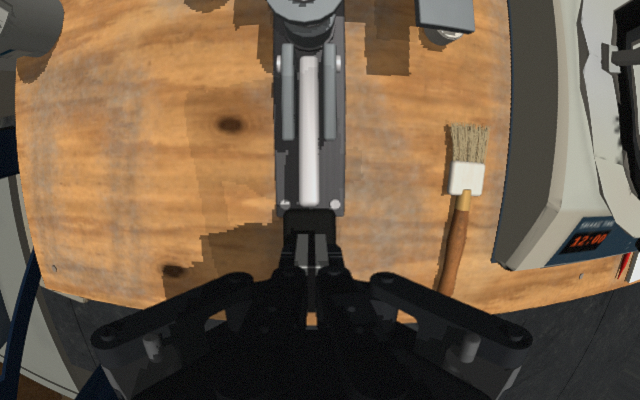

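Call:
{"method": "play_rows", "body": {"targets": [[1,0,0,-12,0,0,0],[1,-2,0,-20,0,0,0],[1,-4,0,-28,0,0,0],[1,-6,0,-36,0,0,0],[1,-7.5,0,-44,0,0,0],[1,-8.5,0,-51,0,0,0],[1,-9,0,-57,0,0,0],[1,-9,0,-60,0,0,0],[1,-9,0,-60,0,0,0],[1,-9,0,-60,0,0,0]]}}

```text
clock: 10.7
ee_pos: [511.1, 161.5, 46.5]
tcp_rot: [3.141, -0.002, 0.034]
wrist_force: [-1.8, -1.8, 10.4]
width: 0.0
grasp_force: 5.3
```

Run:
```python
from h import *
im,d,p=grab('wrist'); cv2.imwrite('pics/w5.png',im[:,:,::-1]); s=ctrl.state();print(s['ee_pos'],s['width'],s['wrist_force'])
im,d,q=grab('top'); c=cloud(d,q); cv2.imwrite('pics/t5.png',im[:,:,::-1])
K=q['mtx'];w=(np.array([661,169,105])-q['origin'])@q['rotation'];u=int(K[0,0]*w[0]/-w[2]+K[0,2]);v=int(-K[1,1]*w[1]/-w[2]+K[1,2]);print(u,v,c[v-2:v+9:3,u-6:u+7:6].round(0).tolist())
```

```text
[511.04614962 161.52875062  46.49058628] -4.2885988879835196e-05 [-2.1202589  -1.26486034  9.59811217]
335 166 [[[667.0, 183.0, 104.0], [664.0, 170.0, 114.0], [666.0, 156.0, 107.0]], [[659.0, 183.0, 105.0], [657.0, 170.0, 111.0], [658.0, 156.0, 108.0]], [[652.0, 183.0, 105.0], [651.0, 170.0, 109.0], [650.0, 156.0, 110.0]], [[645.0, 183.0, 105.0], [644.0, 170.0, 109.0], [646.0, 156.0, 101.0]]]
```

Call:
{"method": "play_rows", "body": {"targets": [[1,0,0,-0.5,0,0,0],[1,0,0,0,0,0,0],[1,0.5,0,5,0,0,0],[1,1.5,0,13,0,0,0],[1,3,0,21,0,0,0],[1,5,0,29,0,0,0],[1,7,0,37,0,0,0],[1,9,0,45,0,0,0],[1,9,0,60,0,0,0],[1,9,0,60,0,0,0],[1,9,0,60,0,0,0],[1,9,0,60,0,0,0],[1,9,0,60,0,0,0]]}}

```text
clock: 12.42
ee_pos: [518.4, 161.4, 104.2]
tcp_rot: [3.141, 0.001, 0.034]
wrist_force: [-0.0, -0.3, -0.6]
width: 0.002
grasp_force: 0.0
```

Run:
```python
from h import *
im,d,p=grab('wrist'); cv2.imwrite('pics/w6.png',im[:,:,::-1]); s=ctrl.state();print(s['ee_pos'],s['width'],s['wrist_force'])
a=cv2.imread('pics/w4.png').astype(int);print('diff vs before press',np.abs(a-im[:,:,::-1])[:240,240:380].mean((0,1)))
im,d,q=grab('top'); c=cloud(d,q); print(c[164:175:3,329:342:6].round(0).tolist())
```

```text
[518.55543636 161.43558929 104.3158977 ] -0.0014142290508843175 [0.69592097 0.1963385  0.39396913]
diff vs before press [6.8514881  7.38857143 7.98827381]
[[[673.0, 183.0, 84.0], [673.0, 169.0, 84.0], [673.0, 155.0, 81.0]], [[665.0, 183.0, 85.0], [664.0, 169.0, 89.0], [665.0, 155.0, 84.0]], [[658.0, 183.0, 84.0], [656.0, 169.0, 92.0], [658.0, 155.0, 84.0]], [[651.0, 183.0, 83.0], [650.0, 169.0, 87.0], [650.0, 155.0, 84.0]]]
```

View pics/w6.png

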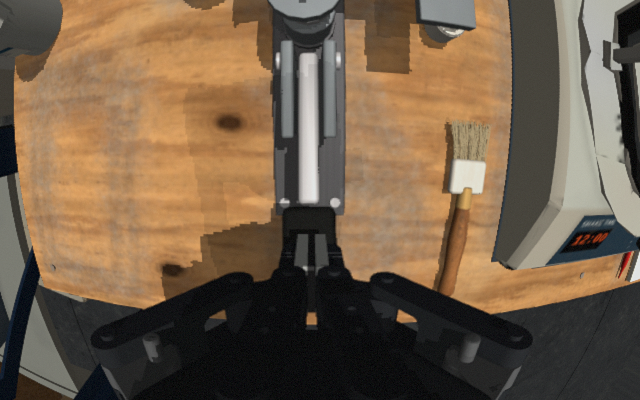

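The handle is up again, the jack's base is where it was (corners at (275,213) and (344,213)), and the tongue is back at its rest height. Now the final press.

Call:
{"method": "play_rows", "body": {"targets": [[1,0,0,-12,0,0,0],[1,-2,0,-20,0,0,0],[1,-4,0,-28,0,0,0],[1,-6,0,-36,0,0,0],[1,-7.5,0,-44,0,0,0],[1,-8.5,0,-51,0,0,0],[1,-9,0,-57,0,0,0],[1,-9,0,-60,0,0,0],[1,-9,0,-60.5,0,0,0],[1,-9,0,-60.5,0,0,0],[1,-9,0,-60.5,0,0,0],[1,-9,0,-60.5,0,0,0]]}}

```text
clock: 14.02
ee_pos: [510.5, 161.4, 46.2]
tcp_rot: [3.141, -0.0, 0.034]
wrist_force: [-4.4, -1.3, 13.8]
width: -0.002
grasp_force: 7.1
```

Run:
```python
from h import *
s=ctrl.state();print(s['ee_pos'],s['wrist_force'])
im,d,q=grab('top'); c=cloud(d,q); print(c[164:175:3,329:342:6,2].round(0).tolist())
cv2.imwrite('pics/t7.png',cv2.resize(im[85:265,255:400,::-1],None,fx=3,fy=3,interpolation=cv2.INTER_CUBIC))
```

```text
[510.51473361 161.38628538  46.20404894] [-4.42397531 -1.34066356 13.80222848]
[[108.0, 116.0, 109.0], [108.0, 113.0, 108.0], [107.0, 108.0, 110.0], [107.0, 110.0, 102.0]]
```

View pics/t7.png

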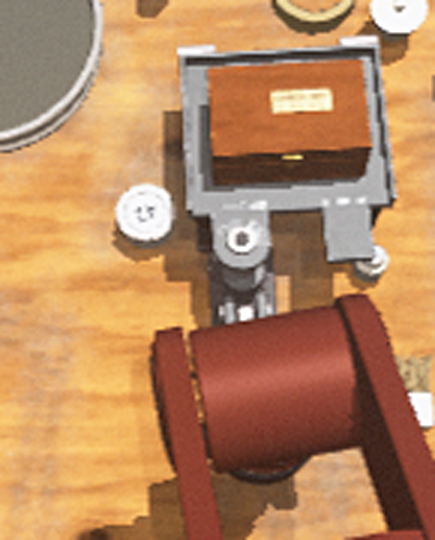

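The deck is up, with the boss at (241,239). The case, the tin at (145,213) and the weight at (372,262) haven't moved, and the handle is held at its stop. I'm handing in.

```bash
python3 -c "
from rig import ctrl
print(ctrl.close_job())"
```

```text
the job is handed in; nothing more can be done
None
```

I handed the job in at about 14 s with the jack under the round tongue, the trial stroke done, and the handle held down at its stop with the plinth raised. By my measurements the saddle is about 3.5 mm off the lift point, and the case, tin and weight look unmoved, but the hand-in returned no verdict.

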